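# Clamp the glued tube rack

## Robot

A 7-joint arm with a two-finger parallel gripper is mounted at the origin on the work surface. World frame = base frame: x ahead of the robot, y to its left, z up, the work surface at z = 0. Lengths are in m, angles in rad, forces in N, time in s.
With the tool pointing down it reaches from about 0.375 to 0.925 m from the base axis. Payload 3.1 kg.
Tool frame: the origin (TCP) lies midway between the tips of the shut fingers; the grasp point (between the pads) lies 19 mm behind it; z points along the fingers, y is the line along which they close (so a half turn about z gives the same grasp; the last joint's range is limited). The gripper opens to 85 mm and grips with 20 to 120 N. Pads are 22 mm wide; open, the fingers measure 114 mm over their backs; the gripper's body (76 mm by 85 mm) begins 54 mm behind the grasp point. The pads swing forward as they close: fully open they stand 13 mm farther back than shut.
Start: joints at [-1.442, 0.383, 0.044, 1.598, -0.018, 1.161, -0.05], TCP at [0.146, 0.633, 0.231] pointing down, gripper open.
Joint ranges: [-2.61, 2.61], [-0.41, 2.15], [-1.48, 1.57], [0, 2.5], [-1.57, 4.71], [0.05, 1.97], [-2.85, 2.85]. Speed limits (rad/s): [2.79, 2.79, 3.14, 3.14, 3.14, 3.14, 3.14].

## Interface

Orientations are given as [roll, pitch, yaw] about the fixed x, y, z axes, in that order (R = Rz(yaw) Ry(pitch) Rx(roll)).
In Python, from cell import bot, vision, finish_job gives the robot as it stands.
- The arm moves only by the tool drive_tool, never from a script. Its argument "commands" is a list of rows, each a list of 2 entries, a list of its own where there are three numbers: the shift along the tool's x, y, z normalised to -1 to 1, where 1 is 40 cm, then the turn, a rotation vector about the tool's x, y, z normalised to -1 to 1, where 1 is pi rad. A call has 1 to 8 rows; each row shifts and turns the commanded pose from where the row before left it, along the tool's axes as they then stand; what a row does not reach is not made up. A row lasts 1/10 s, in which the tool goes at most 50 mm and 8.59 degrees, less where a joint would pass 70% of its speed; a pose out of reach is approached as far as the arm can. A call with a number of a shift or a turn outside -1 to 1 is refused whole. A call with a gripper value outside its range is refused whole. "claw" is the closure in counts, from 0 (fully open) to 255 (shut), set as the call begins (left out, the last holds). The fingers move at their own pace and stop on an object; the grip force is fixed at half the most. Time passes only in rows, so rows that do not move let the fingers close. It gives the time, the measured TCP pose, the force, the opening and the grip force at its end, in the units of the state.
- bot.read_state(): the state, without advancing time (a new reading comes with each control period).
- vision.grab_frame(name): name is "scene" or "top"; returns (picture, depth): 480x640x3 uint8, red, green, blue; 480x640 float32, m along the optical axis (not along the pixel's ray), 0 where there is no reading.
- vision.calibration(name): a dict with "vfov" (degrees; the focal length in pixels is half the picture's height over the tangent of half this angle, whatever the lens; pixels are square), "cx", "cy" (the principal point, pixels), "view" (4x4, takes a point from world to camera coordinates). Camera axes: x right, y up, looking along -z (the intrinsics and any distortion apply to the point x, -y, -z); pixel columns grow to the right and rows downward; lengths in m; the calibration is good to about 2 mm. A picture is of the moment at which its call begins. calibration takes no time and is no camera call.
- finish_job(): hands the job in; it is judged then, once.
Trained networks look in the newest picture that a camera, given by its name, has taken for a name from the list of things; names that differ only in an ending like _2 or _b are one class to them, and where a whole thing is asked for, a point or a joint stands for the part that bears it (a point fixed in the world has none). Each returns a list of dicts, best first, with "confidence" (0 to 1); they miss things now and then, are a little off and sometimes report something else, mostly with a low value. They report only what shows in the picture. A call takes as long as a camera call.
- vision.masks_of(camera, query): "region" (480x640 bool, what is visible of it).
- vision.mark_of(camera, query): "at" ([x, y, z] in m, in the coordinates of the camera as it stood for that picture, good to about 4 mm: a listed point, or the origin of a listed thing).
The state is a dict: "time": time; "joint_pos": joint angles; "qvel": joint speeds; "joint_torque": joint torques, N m; "tcp_pos": TCP position; "tcp_rot": TCP orientation; "contact_force": force on the tool from outside, world axes, zero at the start; "torque": the same for the moment, N m; "grip_width": opening from 0.0 (shut) to 1.0 (fully open); "gripper_force": force on a finger pad.
Only numpy, scipy, OpenCV 4.12 (cv2) and the standard library are available. Lean on these libraries where they do the work, as an engineer would, in place of code of your own. Each camera call takes 0.05 s, during which the arm holds its last target. There are 200 camera calls.

## Task

The tube rack under the bench clamp has just had its foot plate glued back on. Push the clamp's free jaw down its bar by the thumb ear until the foot bears on the rack and the jaw tilts and binds, pressing firmly but not forcing it. Then screw the handle tight, about half a turn clockwise from there, without crushing the rack, shifting it or disturbing the things around, and let go.

Things in the scene. Friction and masses are not known exactly. Their poses are not given: they have to be found in the camera images.
- plate: Dark steel base plate of the bench clamp, 130 x 210 x 12 mm, fixed to the bench (its place and yaw differ each time). Origin: centre of its underside. The clamp's bar stands on it at y = -55 mm, the rack stands on it at about y = +45 mm, both at x = 0 in this frame.
- clamp: Clamp on the plate, with all it carries: upright flat steel bar (10 mm in x, 24 mm in y, top 200 mm above the bench) and a grey free jaw that slides on it with about 6 N drag, stays where it is left, and reaches 100 mm along +y over the rack; at its end the handle above, a spindle with a round 26 mm foot below. Origin: on the plate's top above its origin, axes as the plate's.
- ear: Thumb ear: flat ribbed grey tab 38 x 36 x 7 mm at the top of the jaw's collar, on its -x side, 35 mm from the bar's centre line. Origin: centre of its underside, 7 mm below the top face; axes as the jaw's. Press its top straight down to slide the jaw 25 to 55 mm; pressed here the push itself does not tilt the jaw. The bar's top then stands up to 65 mm above the ear.
- jaw (a joint): Tilt of the free jaw in rad; 0: level, at rest. Once the foot is on the rack, pushing on first lifts the arm's end, with little force, for 3 to 4 mm; from about 0.036 rad the collar bites on the bar, the push rises by 5 to 10 N per mm, and the jaw no longer slides back up. 12 to 18 N on the ear is a good bind (0.04 to 0.05 rad), 30 N is forcing it.
- handle_mid (a point): Middle of the black upright barrel-shaped screw handle on the arm's end: 30 mm diameter at the middle, 17 mm at its ends, 62 mm tall; this point is on its axis, 32 mm below its top, 31 mm above the arm. Clockwise seen from above screws the spindle down 12 mm a turn; the handle keeps its height. It turns with about 0.09 N m, rising by 0.02 N m per 10 N of clamping.
- foot_seat (a point): Middle of the underside of the jaw's arm end, where the spindle comes out, on the handle's axis. The foot's underside hangs 28 to 37 mm below this point: how far the spindle stands out is not measured and differs each time, so contact must be felt. The foot is sprung: it gives 1 mm per 4.5 N.
- rack: The glued work: white tube rack with a grey foot plate, 70 x 84 mm at the foot, 60 mm tall, 0.3 kg, loose, standing on the plate under the foot. Origin: centre of its underside.
- glue: Small bottle of glue, 34 mm diameter, 75 mm tall, bystander. Origin: centre of its underside.
- cup: Clear specimen jar with a blue lid, 60 mm diameter, 65 mm tall, bystander. Origin: centre of its underside.
- timer: White bench timer, 50 x 70 x 22 mm, bystander. Origin: centre of its underside.
- slides: White and blue box of slides, 80 x 100 x 35 mm, bystander. Origin: centre of its underside.
- spare_rack: Large white tube rack, 65 x 190 x 60 mm, bystander. Origin: centre of its underside.
- reagent: Amber reagent bottle, 72 mm diameter, 140 mm tall, bystander. Origin: centre of its underside.
- tipbox: Blue pipette tip box with a clear lid, 120 x 85 x 75 mm, bystander. Origin: centre of its underside.

How it is judged:
By the outcome, as a careful person would: the job done as asked, in the order asked, and still so for the second after the job is handed in, with the robot touching nothing.
It also fails if it takes over 67 s, if anything falls off the work surface, if the arm or the gripper's body presses on something with over 40 N, if the wrist force passes 120 N, or if a joint passes its speed limit or range.

## Working session

There is one attempt and no reset: what is moved stays moved. The work goes in short steps, Python scripts to look and compute and a tool call to move; the robot and the scene stay as the last step left them, time stands still between calls to the robot, and variables do not carry over. Pictures are saved under pics/ and viewed, at most 10 in all, crops included, and the job is handed in when it is done.

Besides the shell and the picture viewer there is one more tool, called after ">>>" as name([rows], argument=value, ...), one row to a line, values as JSON. drive_tool: Moves the arm, as the interface text tells. Its arguments: {"type":"object","properties":{"commands":{"type":"array","items":{"type":"array"}},"claw":{"type":"number"}},"required":["commands"]}

```bash
mkdir -p pics; ls
cat > h.py <<'E'
import numpy as np, cv2
from cell import bot, vision, finish_job
from scipy.spatial.transform import Rotation as R
def toworld(cam,p):
    V=np.array(vision.calibration(cam)["view"]); return (np.linalg.inv(V)@np.r_[p,1])[:3]
def cloud(cam,d):
    c=vision.calibration(cam); f=240/np.tan(np.radians(c["vfov"])/2)
    v,u=np.mgrid[:480,:640]; P=np.stack([(u-c["cx"])/f*d,-(v-c["cy"])/f*d,-d,np.ones_like(d)],-1)
    return (P@np.linalg.inv(np.array(c["view"])).T)[...,:3]
def mark(cam,q):
    return [(toworld(cam,m["at"]).round(4).tolist(),round(m["confidence"],2)) for m in vision.mark_of(cam,q)[:2]]
E
python3 - <<'E'
from h import *
print({k:v for k,v in bot.read_state().items()})
for c in("scene","top"):
    im,d=vision.grab_frame(c); cv2.imwrite(f"pics/{c}0.png",im[...,::-1]); np.save(f"{c}0.npy",d)
    print(c,vision.calibration(c))
    for q in("plate","clamp","ear","handle_mid","foot_seat","rack","glue","cup","timer","slides","spare_rack","reagent","tipbox"): print(q,mark(c,q))
E
```

```text
pics
{'time': 0.0, 'joint_pos': array([-1.44178393,  0.38383363,  0.04385067,  1.59960676, -0.01789914,
        1.16119827, -0.04992564]), 'qvel': array([ 7.57678909e-04, -5.94199712e-04, -5.49057459e-05, -6.37003708e-04,
        5.05241664e-04, -1.89313279e-03, -6.22465803e-04]), 'joint_torque': array([-2.25847202e-04, -4.33462393e+01,  1.02479205e+00, -2.49512637e+01,
        1.07113895e-02,  1.14822408e-02, -2.80751102e-06]), 'tcp_pos': array([0.14596908, 0.6324147 , 0.22987313]), 'tcp_rot': array([-3.13894358e+00,  1.49544830e-04,  2.91481887e+00]), 'contact_force': array([0.13309976, 0.23565595, 0.3644066 ]), 'torque': array([-0.02449209, -0.01777163,  0.04783341]), 'gripper_force': 0.0, 'grip_width': 1.0035199724724657}
scene {'vfov': 49.19121914989814, 'cx': 330.0692293722031, 'cy': 243.31741981309258, 'view': array([[-0.54828979,  0.83614656, -0.0154024 ,  0.31221773],
       [-0.56170543, -0.35455969,  0.74751216,  0.21004716],
       [ 0.61956865,  0.4185049 ,  0.66406953, -1.59749585],
       [ 0.        ,  0.        ,  0.        ,  1.        ]])}
plate [([0.5575, 0.0108, 
[... 943 characters left out ...]
7317, -1.56519741],
       [ 0.        ,  0.        ,  0.        ,  1.        ]])}
plate [([0.5577, 0.0139, 0.0032], 0.71)]
clamp [([0.5582, 0.0134, 0.0117], 0.82)]
ear [([0.4983, -0.023, 0.174], 0.56)]
handle_mid [([0.657, 0.3854, 0.001], 0.68), ([0.5762, 0.0528, 0.1905], 0.61)]
foot_seat [([0.5792, 0.0503, 0.1415], 0.86)]
rack [([0.5777, 0.0504, 0.012], 0.64)]
glue [([0.6278, -0.1251, -0.0019], 0.72), ([0.6596, -0.4043, 0.0014], 0.68)]
cup []
timer [([0.7109, 0.0273, -0.0008], 0.89)]
slides [([0.4514, -0.3894, 0.0031], 0.96)]
spare_rack [([0.4168, 0.4305, 0.0056], 0.75)]
reagent [([0.6616, -0.4052, -0.0011], 0.63)]
tipbox [([0.6579, 0.3868, 0.0009], 0.81), ([0.5792, 0.0478, 0.0134], 0.39)]
```

View pics/scene0.png

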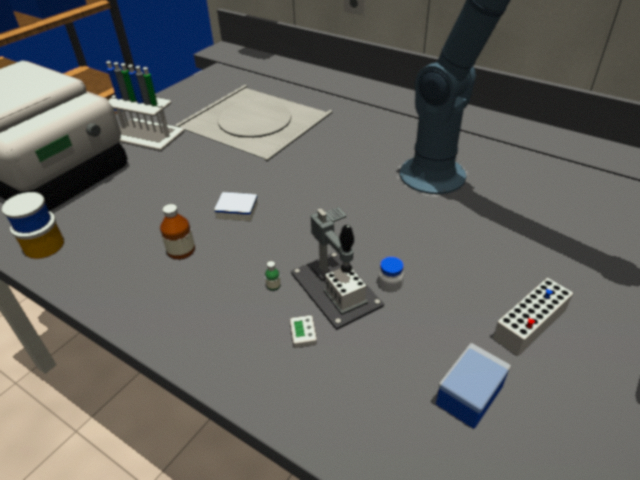

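View pics/top0.png

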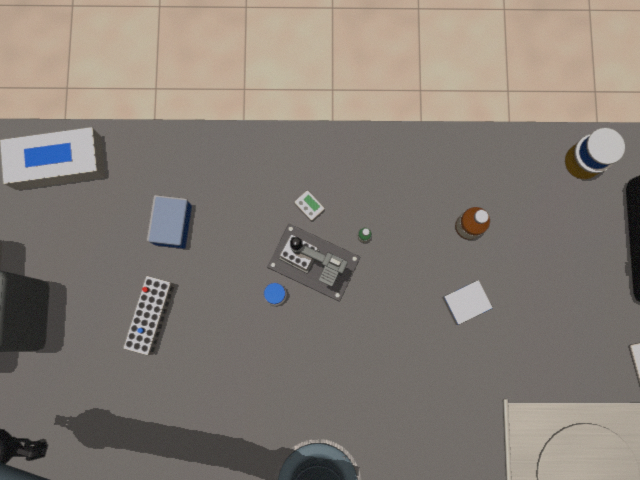

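Run:
```python
from h import *
d=np.load("top0.npy"); P=cloud("top",d); 
near=(np.hypot(P[...,0]-.558,P[...,1]-.013)<.14)
for lo,hi in((.165,.185),(.195,.205),(.205,.24),(.13,.165),(.05,.08)):
    m=near&(P[...,2]>lo)&(P[...,2]<hi)
    if m.sum()>5:
        Q=P[m]; print(lo,hi,m.sum(),np.median(Q,0).round(4),Q.min(0).round(3),Q.max(0).round(3))
        print(cv2.minAreaRect((Q[:,:2]*1000).astype(np.float32)))
b=vision.masks_of("top","ear")
for q in ("ear","handle_mid","plate"):
    for b in vision.masks_of("top",q)[:2]:
        Q=P[b["region"]&(d>0)]; print(q,b["confidence"],len(Q),np.median(Q,0).round(4),cv2.minAreaRect((Q[:,:2]*1000).astype(np.float32)))
```

```text
0.165 0.185 530 [ 0.5221 -0.0265  0.1797] [ 0.479 -0.069  0.165] [0.576 0.059 0.185]
((535.0173950195312, 2.6325302124023438), (128.9575653076172, 69.78155517578125), 63.71272659301758)
0.195 0.205 67 [ 0.5387 -0.0329  0.2002] [ 0.527 -0.051  0.195] [0.586 0.065 0.205]
((560.064697265625, 6.1233673095703125), (126.27206420898438, 26.78383445739746), 70.0079116821289)
0.205 0.24 113 [0.5745 0.0504 0.2229] [ 0.533 -0.049  0.205] [0.591 0.065 0.235]
((552.633056640625, 10.080272674560547), (121.16030883789062, 27.951799392700195), 58.58524703979492)
0.13 0.165 207 [0.5601 0.0161 0.1612] [ 0.511 -0.056  0.137] [0.579 0.064 0.165]
((551.1900024414062, -0.4918060302734375), (134.73696899414062, 26.221942901611328), 64.13143157958984)
0.05 0.08 707 [0.5525 0.0748 0.0696] [ 0.449 -0.112  0.05 ] [0.626 0.13  0.08 ]
((576.5691528320312, 29.831741333007812), (114.9565200805664, 276.9393005371094), 39.20949172973633)
ear 0.75 224 [ 0.5032 -0.0252  0.1803] ((503.83392333984375, -24.9378662109375), (34.95097732543945, 35.790103912353516), 62.87202072143555)
ear 0.59 908 [ 0.5433 -0.0146  0.179 ] ((552.2310180664062, 5.4118499755859375), (151.2799835205078, 74.069091796875), 48.333091735839844)
handle_mid 0.51 136 [0.5741 0.0503 0.2201] ((577.6526489257812, 46.26256561279297), (24.873889923095703, 39.013362884521484), 34.13816833496094)
handle_mid 0.29 140 [ 0.623  -0.1199  0.0514] ((625.9185791015625, -122.01648712158203), (29.17208480834961, 31.58747100830078), 45.286373138427734)
plate 0.76 3277 [ 0.544  -0.003   0.0151] ((560.392822265625, 11.008544921875), (211.01004028320312, 132.55242919921875), 64.67525482177734)
```

The scene view shows the clamp around (345,250) with the jaw level and raised over the rack, and the cup at (392,270). In the top view the ear is near (333,272) and the handle top near (296,243). The networks' glue and reagent reports are consistent with these views. Plate yaw is about -25.5°. Next I plan the approach over the ear with shut fingers.

```bash
cat >> h.py <<'E'
def plan(goal,rot,n,state=None):
    "rows taking the tool from its measured pose to goal, rot (Rotation) in n rows"
    s=bot.read_state(); p=s["tcp_pos"]; r=R.from_euler("xyz",s["tcp_rot"])
    dv=(r.inv()*rot).as_rotvec(); dp=(np.array(goal)-p)/n; rows=[]
    for i in range(n):
        ri=r*R.from_rotvec(dv*i/n)
        rows.append([(ri.inv().apply(dp)/.4).round(4).tolist(),(dv/n/np.pi).round(4).tolist()])
    print(str(rows).replace("], [[","],\n [["))
def down(yawdeg): return R.from_euler("z",yawdeg,degrees=True)*R.from_euler("x",np.pi)
E
python3 - <<'E'
from h import *
plan([.5035,-.0235,.245],down(64.5),20)
print(bot.read_state()["time"])
E
```

```text
[[[-0.062, -0.07, -0.0017], [-0.0, -0.0, 0.0285]],
 [[-0.068, -0.0642, -0.0017], [-0.0, -0.0, 0.0285]],
 [[-0.0734, -0.0578, -0.0017], [-0.0, -0.0, 0.0285]],
 [[-0.0783, -0.051, -0.0017], [-0.0, -0.0, 0.0285]],
 [[-0.0826, -0.0438, -0.0017], [-0.0, -0.0, 0.0285]],
 [[-0.0862, -0.0363, -0.0017], [-0.0, -0.0, 0.0285]],
 [[-0.089, -0.0284, -0.0017], [-0.0, -0.0, 0.0285]],
 [[-0.0912, -0.0204, -0.0017], [-0.0, -0.0, 0.0285]],
 [[-0.0927, -0.0121, -0.0017], [-0.0, -0.0, 0.0285]],
 [[-0.0934, -0.0038, -0.0017], [-0.0, -0.0, 0.0285]],
 [[-0.0934, 0.0046, -0.0017], [-0.0, -0.0, 0.0285]],
 [[-0.0926, 0.0129, -0.0017], [-0.0, -0.0, 0.0285]],
 [[-0.0911, 0.0211, -0.0017], [-0.0, -0.0, 0.0285]],
 [[-0.0888, 0.0292, -0.0017], [-0.0, -0.0, 0.0285]],
 [[-0.0859, 0.037, -0.0017], [-0.0, -0.0, 0.0285]],
 [[-0.0822, 0.0445, -0.0017], [-0.0, -0.0, 0.0285]],
 [[-0.0779, 0.0517, -0.0017], [-0.0, -0.0, 0.0285]],
 [[-0.073, 0.0584, -0.0017], [-0.0, -0.0, 0.0285]],
 [[-0.0675, 0.0647, -0.0017], [-0.0, -0.0, 0.0285]],
 [[-0.0614, 0.0705, -0.0017], [-0.0, -0.0, 0.0285]]]
1.6
```

>>> drive_tool([
  [[-0.062, -0.07, -0.01], [0, 0, 0.0285]],
  [[-0.068, -0.064, -0.01], [0, 0, 0.0285]],
  [[-0.073, -0.058, -0.01], [0, 0, 0.0285]],
  [[-0.078, -0.051, -0.01], [0, 0, 0.0285]],
  [[-0.083, -0.044, -0.005], [0, 0, 0.0285]],
  [[-0.086, -0.036, 0], [0, 0, 0.0285]],
  [[-0.089, -0.028, 0], [0, 0, 0.0285]],
  [[-0.091, -0.02, 0], [0, 0, 0.0285]],
], claw=255)

```text
time: 2.4
tcp_pos: [0.2897, 0.3696, 0.2496]
tcp_rot: [3.141, -0.001, 2.195]
contact_force: [0.7, -0.4, -0.0]
grip_width: -0.002
gripper_force: 0.0
```

>>> drive_tool([
  [[-0.093, -0.012, 0], [0, 0, 0.0285]],
  [[-0.093, -0.004, 0], [0, 0, 0.0285]],
  [[-0.093, 0.005, 0], [0, 0, 0.0285]],
  [[-0.093, 0.013, 0], [0, 0, 0.0285]],
  [[-0.091, 0.021, 0], [0, 0, 0.0285]],
  [[-0.089, 0.029, 0], [0, 0, 0.0285]],
  [[-0.086, 0.037, 0], [0, 0, 0.0285]],
  [[-0.082, 0.0445, 0], [0, 0, 0.0285]],
])

```text
time: 3.2
tcp_pos: [0.4324, 0.1067, 0.2497]
tcp_rot: [3.141, -0.001, 1.479]
contact_force: [0.3, 0.6, 0.2]
grip_width: -0.003
gripper_force: 0.0
```

>>> drive_tool([
  [[-0.078, 0.052, 0], [0, 0, 0.0285]],
  [[-0.073, 0.058, 0], [0, 0, 0.0285]],
  [[-0.0675, 0.065, 0], [0, 0, 0.0285]],
  [[-0.061, 0.07, 0], [0, 0, 0.0285]],
  [[0, 0, 0], [0, 0, 0]],
  [[0, 0, 0], [0, 0, 0]],
])

```text
time: 3.8
tcp_pos: [0.5032, -0.0241, 0.2494]
tcp_rot: [-3.142, 0.0, 1.122]
contact_force: [0.1, 0.8, -1.1]
grip_width: 0.001
gripper_force: 0.0
```

Run:
```python
from h import *
s=bot.read_state(); print(s)
im,d=vision.grab_frame("top"); cv2.imwrite("pics/t1.png",cv2.resize(im[200:330,230:400,::-1],None,fx=4,fy=4))
im,d=vision.grab_frame("scene"); print(mark("scene","ear"),mark("scene","handle_mid"))
plan([.504,-.0235,.187],down(64.5),5)
```

```text
{'time': 3.8, 'joint_pos': array([-0.75164054,  0.08965063,  0.76471164,  1.95215396, -0.06871888,
        1.12564978, -0.40810321]), 'qvel': array([-0.02572987, -0.01210795, -0.04421753,  0.01939681, -0.00658715,
        0.00190385,  0.00088403]), 'joint_torque': array([ 1.01924546e+00, -2.07068664e+01,  2.60818139e+00, -2.48659015e+01,
        1.43422075e-01, -5.05970023e-02,  2.73839483e-03]), 'tcp_pos': array([ 0.50318211, -0.02406506,  0.24936508]), 'tcp_rot': array([-3.14153827e+00,  3.80281790e-05,  1.12200041e+00]), 'contact_force': array([ 0.1105806 ,  0.81436846, -1.0820972 ]), 'torque': array([ 0.00235592,  0.01099171, -0.01256136]), 'gripper_force': 0.0, 'grip_width': 0.0012520168004928295}
[([0.5058, -0.024, 0.1695], 0.68), ([0.5793, 0.0488, 0.1901], 0.67)] [([0.5792, 0.0463, 0.1936], 0.52)]
[[[-0.0006, 0.0011, 0.031], [-0.0001, -0.0, 0.0001]],
 [[-0.0006, 0.0011, 0.031], [-0.0001, -0.0, 0.0001]],
 [[-0.0006, 0.0011, 0.031], [-0.0001, -0.0, 0.0001]],
 [[-0.0006, 0.0011, 0.031], [-0.0001, -0.0, 0.0001]],
 [[-0.0006, 0.0011, 0.031], [-0.0001, -0.0, 0.0001]]]
```

View pics/t1.png

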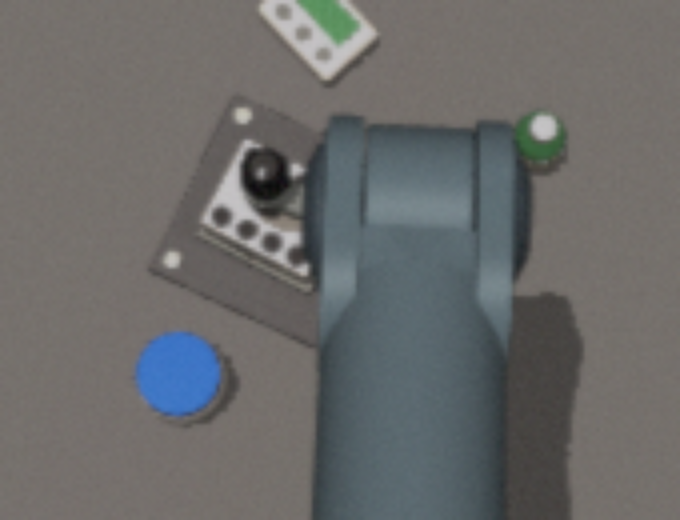

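The crop shows the wrist over the ear, with the handle (265,175) and the cup (180,375) clear. I descend.

>>> drive_tool([
  [[0, 0.0015, 0.031], [0, 0, 0]],
  [[0, 0, 0.031], [0, 0, 0]],
  [[0, 0, 0.031], [0, 0, 0]],
  [[0, 0, 0.031], [0, 0, 0]],
  [[0, 0, 0.029], [0, 0, 0]],
  [[0, 0, 0], [0, 0, 0]],
])

```text
time: 4.6
tcp_pos: [0.5018, -0.0236, 0.1857]
tcp_rot: [-3.138, 0.003, 1.124]
contact_force: [-0.0, -0.1, 0.1]
grip_width: -0.0
gripper_force: 0.0
```

>>> drive_tool([
  [[0, 0, 0.005], [0, 0, 0]],
  [[0, 0, 0.005], [0, 0, 0]],
  [[0, 0, 0.005], [0, 0, 0]],
  [[0, 0, 0.005], [0, 0, 0]],
  [[0, 0, 0.005], [0, 0, 0]],
  [[0, 0, 0.005], [0, 0, 0]],
  [[0, 0, 0], [0, 0, 0]],
])

```text
time: 5.3
tcp_pos: [0.5038, -0.0234, 0.176]
tcp_rot: [3.141, -0.0, 1.124]
contact_force: [0.2, 0.7, 0.3]
grip_width: 0.003
gripper_force: 0.1
```

>>> drive_tool([
  [[0, 0, 0.005], [0, 0, 0]],
  [[0, 0, 0.005], [0, 0, 0]],
  [[0, 0, 0.005], [0, 0, 0]],
  [[0, 0, 0], [0, 0, 0]],
])

```text
time: 5.7
tcp_pos: [0.5036, -0.0235, 0.1697]
tcp_rot: [-3.142, 0.0, 1.124]
contact_force: [-0.2, 0.2, 1.1]
grip_width: 0.0
gripper_force: 0.1
```

Run:
```python
from h import *
im,d=vision.grab_frame("scene"); cv2.imwrite("pics/s2.png",cv2.resize(im[180:320,280:420,::-1],None,fx=4,fy=4,interpolation=cv2.INTER_CUBIC))
print(mark("scene","ear"),mark("scene","handle_mid"),bot.read_state()["contact_force"])
```

```text
[([0.5093, -0.0254, 0.1587], 0.51)] [([0.5785, 0.0473, 0.1783], 0.72)] [-0.64653015  0.06774373 -0.07163487]
```

View pics/s2.png

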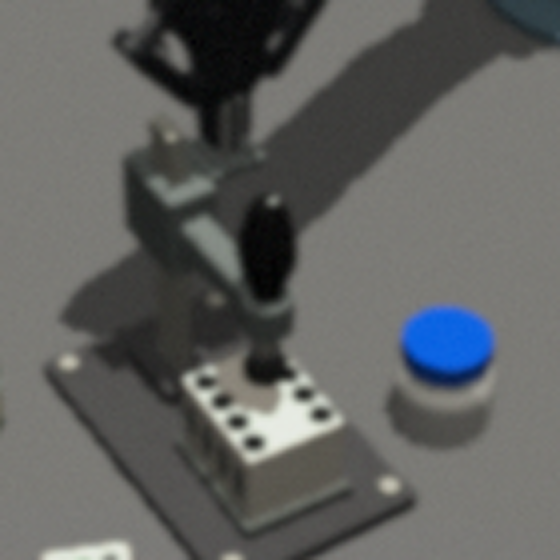

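The crop shows the fingertips on the ear at (230,150). The jaw has slid down about 12 mm and the foot is just above the rack at (265,365). I continue in small steps.

>>> drive_tool([
  [[0, 0, 0.005], [0, 0, 0]],
  [[0, 0, 0.005], [0, 0, 0]],
  [[0, 0, 0.005], [0, 0, 0]],
  [[0, 0, 0.005], [0, 0, 0]],
  [[0, 0, 0.005], [0, 0, 0]],
  [[0, 0, 0.005], [0, 0, 0]],
])

```text
time: 6.45
tcp_pos: [0.5035, -0.0235, 0.1578]
tcp_rot: [-3.141, 0.0, 1.124]
contact_force: [-1.1, 0.7, 1.0]
grip_width: 0.002
gripper_force: 0.7
```

>>> drive_tool([
  [[0, 0, 0.0025], [0, 0, 0]],
  [[0, 0, 0.0025], [0, 0, 0]],
  [[0, 0, 0.0025], [0, 0, 0]],
  [[0, 0, 0.0025], [0, 0, 0]],
])

```text
time: 6.85
tcp_pos: [0.5036, -0.0235, 0.154]
tcp_rot: [-3.142, 0.0, 1.124]
contact_force: [-0.9, -1.5, 0.5]
grip_width: -0.004
gripper_force: 0.6
```

Run:
```python
from h import *
d0=np.load("top0.npy")
im,d=vision.grab_frame("scene"); print(mark("scene","ear"),mark("scene","handle_mid"),mark("scene","foot_seat"),mark("scene","rack"),bot.read_state()["contact_force"])
```

```text
[([0.4155, 0.4244, -0.0021], 0.75), ([0.5082, -0.0285, 0.1462], 0.41)] [] [([0.5815, 0.0505, 0.1141], 0.81)] [([0.5806, 0.0458, 0.0109], 0.86), ([0.5597, 0.0102, -0.0015], 0.51)] [-0.38847311  0.23182577  0.07626634]
```

>>> drive_tool([
  [[0, 0, 0.0025], [0, 0, 0]],
  [[0, 0, 0.0025], [0, 0, 0]],
  [[0, 0, 0.0025], [0, 0, 0]],
])

```text
time: 7.4
tcp_pos: [0.5038, -0.0233, 0.1516]
tcp_rot: [-3.141, -0.0, 1.124]
contact_force: [-3.7, 0.1, 9.6]
grip_width: 0.002
gripper_force: 0.6
```

>>> drive_tool([
  [[0, 0, 0.0025], [0, 0, 0]],
  [[0, 0, 0.0025], [0, 0, 0]],
])

```text
time: 7.6
tcp_pos: [0.5036, -0.0228, 0.1507]
tcp_rot: [-3.139, -0.001, 1.124]
contact_force: [-10.2, 2.8, 16.8]
grip_width: 0.005
gripper_force: 0.6
```

>>> drive_tool([
  [[0, 0, 0.0025], [0, 0, 0]],
  [[0, 0, 0.0025], [0, 0, 0]],
])

```text
time: 7.8
tcp_pos: [0.5031, -0.0217, 0.1495]
tcp_rot: [-3.137, -0.003, 1.125]
contact_force: [-14.4, 4.8, 27.3]
grip_width: -0.0
gripper_force: 0.6
```

Run:
```python
from h import *
im,d=vision.grab_frame("scene"); cv2.imwrite("pics/s3.png",cv2.resize(im[190:310,300:420,::-1],None,fx=5,fy=5,interpolation=cv2.INTER_CUBIC))
print(mark("scene","ear"),mark("scene","foot_seat"),mark("scene","handle_mid"),bot.read_state())
```

```text
[([0.5091, -0.0282, 0.1394], 0.61)] [([0.5805, 0.0499, 0.1064], 0.94)] [([0.6595, -0.4015, 0.0055], 0.73), ([0.5796, 0.0475, 0.1626], 0.71)] {'time': 8.0, 'joint_pos': array([-0.68965319,  0.2489065 ,  0.73619419,  2.04659334, -0.21453107,
        0.92338954, -0.28330423]), 'qvel': array([ 0.0001998 , -0.00060009, -0.00081677,  0.00112999, -0.00072841,
       -0.00113877, -0.00188067]), 'joint_torque': array([  1.87209673, -18.24696422,   4.73578066, -19.12352085,
         0.32599591,  -2.67100029,   0.04355489]), 'tcp_pos': array([ 0.50297725, -0.02149054,  0.14930437]), 'tcp_rot': array([-3.13675472e+00, -2.74586091e-03,  1.12526698e+00]), 'contact_force': array([-11.69291224,   3.48709034,  19.99274333]), 'torque': array([ 0.41662955,  1.37932118, -0.06857612]), 'gripper_force': 0.5788495872366184, 'grip_width': -0.0010516351783600004}
```

View pics/s3.png

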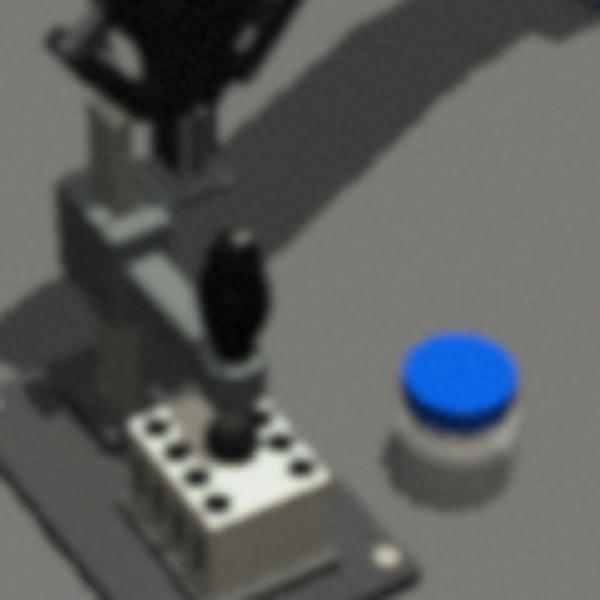

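The crop shows the gripper's linkage at (110,85) sitting on the bar's top at (105,105). The sideways force (-12 N in x) agrees, so much of that push went into the bar. I lift off and turn the tool 90° so the linkage clears the bar.

>>> drive_tool([
  [[0, 0, -0.02], [0, 0, 0]],
  [[0, 0, -0.03], [0, 0, 0]],
  [[0, 0, -0.03], [0, 0, 0]],
  [[0, 0, 0], [0, 0, -0.0417]],
  [[0, 0, 0], [0, 0, -0.0417]],
  [[0, 0, 0], [0, 0, -0.0417]],
  [[0, 0, 0], [0, 0, -0.0417]],
  [[0, 0, 0], [0, 0, -0.0417]],
])

```text
time: 8.8
tcp_pos: [0.504, -0.0237, 0.1798]
tcp_rot: [3.141, 0.0, 1.784]
contact_force: [0.9, 1.0, 0.5]
grip_width: 0.001
gripper_force: 0.0
```

>>> drive_tool([
  [[0, 0, 0], [0, 0, -0.0417]],
  [[0, 0, 0], [0, 0, -0.0417]],
  [[0, 0, 0], [0, 0, -0.0417]],
  [[0, 0, 0], [0, 0, -0.0417]],
  [[0, 0, 0], [0, 0, -0.0417]],
  [[0, 0, 0], [0, 0, -0.0417]],
  [[0, 0, 0], [0, 0, -0.0417]],
  [[0, 0, 0], [0, 0, 0]],
])

```text
time: 9.6
tcp_pos: [0.504, -0.0238, 0.1797]
tcp_rot: [3.141, 0.001, 2.696]
contact_force: [0.9, -0.2, 0.3]
grip_width: -0.004
gripper_force: 0.0
```

Run:
```python
from h import *
im,d=vision.grab_frame("scene"); P=cloud("scene",d)
for q in("ear","foot_seat","handle_mid"): print(mark("scene",q))
s=bot.read_state(); print(s["time"],s["joint_pos"],s["contact_force"])
m=vision.masks_of("scene","ear")
for b in m[:2]:
    Q=P[b["region"]&(d>0)]; print(b["confidence"],len(Q),np.median(Q,0),np.percentile(Q[:,2],[10,50,90]))
plan([.5035,-.0235,.160],down(154.5),4)
```

```text
[([0.5066, -0.0238, 0.1402], 0.77)]
[([0.5863, 0.051, 0.1064], 0.67)]
[([0.5779, 0.0489, 0.1596], 0.55)]
9.8 [-0.53341246  0.17581173  0.54778296  2.01630336 -0.10999302  0.97724778
  1.19250982] [0.11353776 0.37802681 1.31582089]
0.57 178 [ 0.50907685 -0.0194457   0.14795386] [0.14542449 0.14795386 0.149906  ]
0.35 347 [ 0.63940428 -0.11352344  0.03928305] [0.0081673  0.03928305 0.06820518]
[[[0.0001, -0.0, 0.012], [0.0, 0.0, -0.0001]],
 [[0.0001, -0.0, 0.012], [0.0, 0.0, -0.0001]],
 [[0.0001, -0.0, 0.012], [0.0, 0.0, -0.0001]],
 [[0.0001, -0.0, 0.012], [0.0, 0.0, -0.0001]]]
```

>>> drive_tool([
  [[0, 0, 0.017], [0, 0, 0]],
  [[0, 0, 0.017], [0, 0, 0]],
  [[0, 0, 0.017], [0, 0, 0]],
  [[0, 0, 0.014], [0, 0, 0]],
  [[0, 0, 0.0025], [0, 0, 0]],
  [[0, 0, 0.0025], [0, 0, 0]],
  [[0, 0, 0], [0, 0, 0]],
])

```text
time: 10.55
tcp_pos: [0.5037, -0.0235, 0.151]
tcp_rot: [-3.142, 0.0, 2.696]
contact_force: [0.2, 0.3, -0.3]
grip_width: 0.002
gripper_force: 0.0
```

>>> drive_tool([
  [[0, 0, 0.0025], [0, 0, 0]],
  [[0, 0, 0.0025], [0, 0, 0]],
  [[0, 0, 0.0025], [0, 0, 0]],
])

```text
time: 10.85
tcp_pos: [0.5039, -0.0235, 0.1484]
tcp_rot: [3.141, 0.0, 2.696]
contact_force: [-0.2, 0.8, 1.6]
grip_width: 0.001
gripper_force: 0.6
```

>>> drive_tool([
  [[0, 0, 0.0025], [0, 0, 0]],
  [[0, 0, 0.0025], [0, 0, 0]],
])

```text
time: 11.05
tcp_pos: [0.5038, -0.0235, 0.1462]
tcp_rot: [3.141, 0.0, 2.696]
contact_force: [-0.1, -1.0, 2.6]
grip_width: 0.002
gripper_force: 1.1
```

>>> drive_tool([
  [[0, 0, 0.0025], [0, 0, 0]],
  [[0, 0, 0.0025], [0, 0, 0]],
])

```text
time: 11.25
tcp_pos: [0.5037, -0.0237, 0.1444]
tcp_rot: [-3.141, -0.0, 2.696]
contact_force: [-1.0, -0.5, 5.6]
grip_width: 0.0
gripper_force: 2.4
```

>>> drive_tool([
  [[0, 0, 0.0025], [0, 0, 0]],
])

```text
time: 11.35
tcp_pos: [0.5036, -0.0239, 0.1434]
tcp_rot: [-3.141, -0.0, 2.696]
contact_force: [-2.1, -0.9, 6.5]
grip_width: -0.001
gripper_force: 2.7
```

>>> drive_tool([
  [[0, 0, 0.0025], [0, 0, 0]],
])

```text
time: 11.45
tcp_pos: [0.5035, -0.0242, 0.1423]
tcp_rot: [-3.141, -0.0, 2.696]
contact_force: [-1.8, -1.3, 5.9]
grip_width: -0.001
gripper_force: 2.8
```

>>> drive_tool([
  [[0, 0, 0.0025], [0, 0, 0]],
])

```text
time: 11.55
tcp_pos: [0.5034, -0.0243, 0.1414]
tcp_rot: [-3.141, -0.0, 2.696]
contact_force: [-2.1, -1.6, 6.5]
grip_width: -0.001
gripper_force: 3.5
```

>>> drive_tool([
  [[0, 0, 0.0025], [0, 0, 0]],
])

```text
time: 11.65
tcp_pos: [0.5033, -0.0244, 0.1406]
tcp_rot: [-3.141, -0.001, 2.696]
contact_force: [-3.4, -2.1, 10.6]
grip_width: -0.002
gripper_force: 5.0
```

>>> drive_tool([
  [[0, 0, 0.00125], [0, 0, 0]],
])

```text
time: 11.75
tcp_pos: [0.5033, -0.0244, 0.1404]
tcp_rot: [-3.141, -0.001, 2.695]
contact_force: [-4.0, -1.9, 11.3]
grip_width: 0.0
gripper_force: 5.5
```

>>> drive_tool([
  [[0, 0, 0.00125], [0, 0, 0]],
  [[0, 0, 0], [0, 0, 0]],
])

```text
time: 11.95
tcp_pos: [0.5033, -0.0245, 0.1401]
tcp_rot: [-3.141, -0.001, 2.695]
contact_force: [-4.7, -1.1, 10.4]
grip_width: -0.006
gripper_force: 5.5
```

>>> drive_tool([
  [[0, 0, 0.0025], [0, 0, 0]],
  [[0, 0, 0], [0, 0, 0]],
])

```text
time: 12.15
tcp_pos: [0.5032, -0.0245, 0.1394]
tcp_rot: [-3.141, -0.001, 2.695]
contact_force: [-6.4, -1.9, 13.7]
grip_width: -0.004
gripper_force: 6.5
```

>>> drive_tool([
  [[0, 0, 0.0013], [0, 0, 0]],
  [[0, 0, 0], [0, 0, 0]],
])

```text
time: 12.35
tcp_pos: [0.5032, -0.0245, 0.1392]
tcp_rot: [-3.141, -0.002, 2.695]
contact_force: [-6.8, -2.1, 15.1]
grip_width: 0.002
gripper_force: 7.7
```

Run:
```python
from h import *
im,d=vision.grab_frame("scene"); cv2.imwrite("pics/s4.png",cv2.resize(im[190:310,300:420,::-1],None,fx=5,fy=5,interpolation=cv2.INTER_CUBIC))
for q in("ear","foot_seat","handle_mid","rack"): print(mark("scene",q))
F=[bot.read_state()["contact_force"]]
for i in range(3): vision.grab_frame("scene"); F.append(bot.read_state()["contact_force"])
print(np.round(F,1))
```

```text
[([0.5058, -0.0215, 0.1299], 0.61)]
[([0.5823, 0.0523, 0.1071], 0.78)]
[([0.5759, 0.0485, 0.1553], 0.65)]
[([0.5804, 0.0495, 0.013], 0.71)]
[[-6.8 -0.8 14.8]
 [-6.1 -1.7 14.4]
 [-5.8 -1.7 14.7]
 [-6.2 -1.8 14.7]]
```

View pics/s4.png

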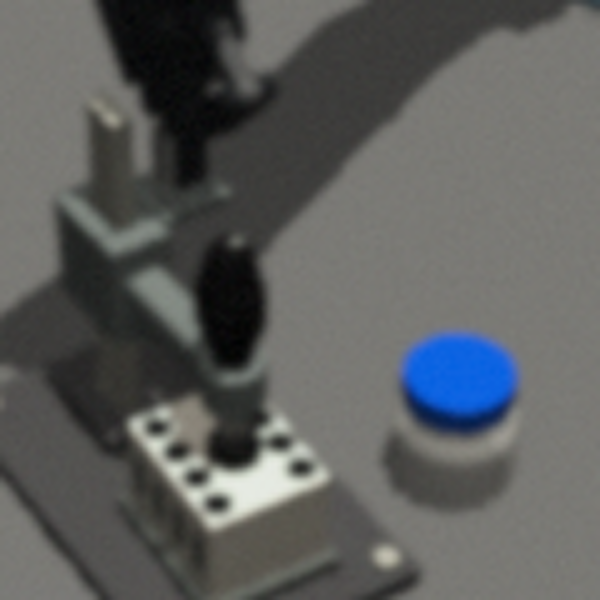

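The crop shows the linkage clear of the bar, the foot on the rack at (235,445) and the jaw bound at about 15 N. I unload gently, lift, open the gripper and look at the handle.

>>> drive_tool([
  [[0, 0, -0.005], [0, 0, 0]],
  [[0, 0, -0.005], [0, 0, 0]],
  [[0, 0, -0.01], [0, 0, 0]],
  [[0, 0, -0.05], [0, 0, 0]],
  [[0, 0, -0.07], [0, 0, 0]],
  [[0, 0, -0.07], [0, 0, 0]],
  [[-0.06, 0.06, -0.02], [0, 0, 0]],
  [[-0.06, 0.06, 0], [0, 0, 0]],
], claw=255)

```text
time: 13.55
tcp_pos: [0.5695, -0.0005, 0.2321]
tcp_rot: [3.137, 0.003, 2.696]
contact_force: [0.8, -0.1, 0.8]
grip_width: 0.002
gripper_force: 0.0
```

>>> drive_tool([
  [[0, 0, 0], [0, 0, 0]],
  [[0, 0, 0], [0, 0, 0]],
], claw=0)

```text
time: 13.75
tcp_pos: [0.5676, -0.0002, 0.2288]
tcp_rot: [-3.14, -0.001, 2.698]
contact_force: [-0.4, 0.0, -0.9]
grip_width: 0.332
gripper_force: 0.0
```

Run:
```python
from h import *
s=bot.read_state(); print(s["time"],s["joint_pos"],s["tcp_pos"],s["contact_force"],s["grip_width"])
for c in("scene","top"):
    im,d=vision.grab_frame(c); P=cloud(c,d); cv2.imwrite(f"pics/{c}5.png",im[...,::-1])
    for q in("handle_mid","foot_seat","ear","rack"): print(c,q,mark(c,q))
    for b in vision.masks_of(c,"handle_mid")[:2]:
        Q=P[b["region"]&(d>0)]; Q=Q[(np.hypot(Q[:,0]-.578,Q[:,1]-.05)<.03)&(Q[:,2]>.13)&(Q[:,2]<.21)]
        if len(Q)>9: print(b["confidence"],len(Q),np.median(Q,0).round(4),np.percentile(Q,[2,98],axis=0).round(4).tolist())
```

```text
13.75 [-0.54123424  0.25096928  0.54478678  1.82301054 -0.14309329  1.10845836
  1.18076011] [ 5.67558816e-01 -2.28403198e-04  2.28772617e-01] [-0.43329964  0.00179683 -0.88933108] 0.3320826870017238
scene handle_mid [([0.5779, 0.0463, 0.1557], 0.53)]
scene foot_seat [([0.583, 0.0511, 0.1028], 0.86)]
scene ear [([0.509, -0.0253, 0.1346], 0.51)]
scene rack [([0.5801, 0.0506, 0.013], 0.94)]
top handle_mid [([0.5776, 0.0514, 0.1581], 0.61)]
top foot_seat [([0.5789, 0.0533, 0.1069], 0.69)]
top ear []
top rack [([0.5786, 0.0501, 0.0135], 0.73)]
```

```bash
cat >> h.py <<'E'
HM=np.array([.578,.0505,.157])
tilt=R.from_euler("z",-25.5,degrees=True)*R.from_rotvec([.044,0,0])
AX=tilt.apply([0,0,1])
def hrot(deg=180): return tilt*R.from_euler("z",deg,degrees=True)*R.from_euler("x",np.pi)
E
python3 - <<'E'
from h import *
s=bot.read_state(); print(s["tcp_pos"],s["grip_width"],HM+.075*AX,HM-.021*AX)
plan(HM+.075*AX,hrot(),3)
E
```

```text
[ 0.56756114 -0.000867    0.22965679] 1.0062877267317956 [0.57657977 0.04752243 0.23192741] [0.57839766 0.05133372 0.13602032]
[[[0.0106, 0.0396, -0.0019], [-0.0046, 0.0, -0.0]],
 [[0.0106, 0.0397, -0.0013], [-0.0046, 0.0, -0.0]],
 [[0.0106, 0.0397, -0.0007], [-0.0046, 0.0, -0.0]]]
```

>>> drive_tool([
  [[0.0106, 0.04, -0.002], [-0.0046, 0, 0]],
  [[0.0106, 0.04, -0.001], [-0.0046, 0, 0]],
  [[0.0106, 0.04, -0.001], [-0.0046, 0, 0]],
  [[0, 0, 0], [0, 0, 0]],
  [[0, 0, 0], [0, 0, 0]],
])

```text
time: 14.85
tcp_pos: [0.5768, 0.049, 0.2318]
tcp_rot: [3.099, -0.0, 2.698]
contact_force: [0.1, 0.2, 0.3]
grip_width: 1.002
gripper_force: 0.0
```

Run:
```python
from h import *
im,d=vision.grab_frame("scene"); cv2.imwrite("pics/s6.png",cv2.resize(im[160:300,280:420,::-1],None,fx=4,fy=4,interpolation=cv2.INTER_CUBIC))
for q in("handle_mid","foot_seat"): print(mark("scene",q))
s=bot.read_state(); print(s["tcp_pos"],s["tcp_rot"],s["grip_width"])
P=cloud("scene",d)
for b in vision.masks_of("scene","handle_mid")[:2]:
    r=b["region"]&(d>0); Q=P[r]; v,u=np.nonzero(b["region"]); print(b["confidence"],len(Q),np.median(Q,0).round(4),u.min(),u.max(),v.min(),v.max())
plan(HM-.021*AX,hrot(),6)
```

```text
[([0.5763, 0.0464, 0.1542], 0.69)]
[([0.583, 0.0519, 0.1007], 0.66)]
[0.5767196  0.04704521 0.23176733] [3.09888372e+00 7.19149732e-05 2.69507503e+00] 0.997757478141416
[[[0.0002, 0.0002, 0.04], [-0.0001, 0.0, -0.0001]],
 [[0.0002, 0.0002, 0.04], [-0.0001, 0.0, -0.0001]],
 [[0.0002, 0.0002, 0.04], [-0.0001, 0.0, -0.0001]],
 [[0.0002, 0.0002, 0.04], [-0.0001, 0.0, -0.0001]],
 [[0.0002, 0.0002, 0.04], [-0.0001, 0.0, -0.0001]],
 [[0.0002, 0.0002, 0.04], [-0.0001, 0.0, -0.0001]]]
```

View pics/s6.png

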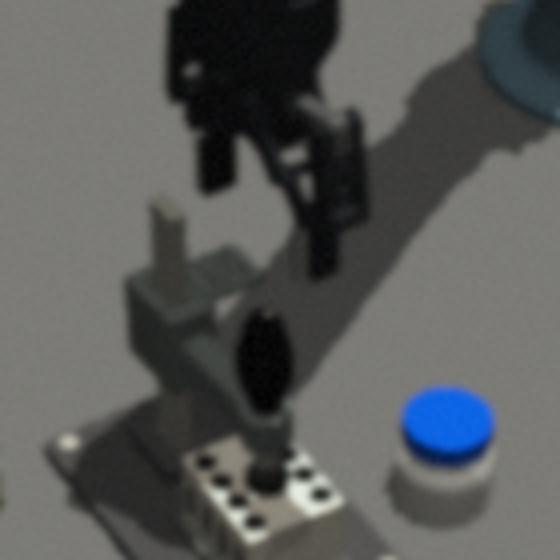

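The crop shows the open fingertips at (215,185) and (322,270), so their midpoint lies straight above the handle at (265,355). I descend and close part-way.

>>> drive_tool([
  [[0, 0, 0.04], [0, 0, 0]],
  [[0, 0, 0.04], [0, 0, 0]],
  [[0, 0, 0.04], [0, 0, 0]],
  [[0, 0, 0.04], [0, 0, 0]],
  [[0, 0, 0.04], [0, 0, 0]],
  [[0, 0, 0.038], [0, 0, 0]],
  [[0, 0, 0], [0, 0, 0]],
  [[0, 0, 0], [0, 0, 0]],
])

```text
time: 15.85
tcp_pos: [0.5785, 0.0515, 0.1363]
tcp_rot: [3.099, -0.001, 2.696]
contact_force: [0.1, -0.5, -0.5]
grip_width: 1.005
gripper_force: 0.0
```

>>> drive_tool([
  [[0, 0, 0], [0, 0, 0]],
  [[0, 0, 0], [0, 0, 0]],
  [[0, 0, 0], [0, 0, 0]],
  [[0, 0, 0], [0, 0, 0]],
], claw=140)

```text
time: 16.25
tcp_pos: [0.5789, 0.0517, 0.1373]
tcp_rot: [3.098, 0.001, 2.696]
contact_force: [-1.2, -0.0, -0.5]
grip_width: 0.451
gripper_force: 0.0
```

>>> drive_tool([
  [[0, 0, 0], [0, 0, 0]],
  [[0, 0, 0], [0, 0, 0]],
], claw=150)

```text
time: 16.45
tcp_pos: [0.5786, 0.0517, 0.1368]
tcp_rot: [3.098, 0.0, 2.696]
contact_force: [-0.6, 0.1, 0.8]
grip_width: 0.414
gripper_force: 0.0
```

>>> drive_tool([
  [[0, 0, 0], [0, 0, 0]],
  [[0, 0, 0], [0, 0, 0]],
], claw=157)

```text
time: 16.65
tcp_pos: [0.5785, 0.0517, 0.1367]
tcp_rot: [3.098, -0.0, 2.696]
contact_force: [0.6, -0.4, 0.2]
grip_width: 0.383
gripper_force: 0.0
```

>>> drive_tool([
  [[0, 0, 0], [0, 0, 0]],
  [[0, 0, 0], [0, 0, 0]],
  [[0, 0, 0], [0, 0, 0]],
], claw=255)

```text
time: 16.95
tcp_pos: [0.5789, 0.0517, 0.1369]
tcp_rot: [3.098, 0.0, 2.696]
contact_force: [-0.1, 0.0, -0.3]
grip_width: 0.326
gripper_force: 58.9
```

>>> drive_tool([
  [[0, 0, 0], [0, 0, 0.03]],
  [[0, 0, 0], [0, 0, 0.03]],
  [[0, 0, 0], [0, 0, 0.03]],
  [[0, 0, 0], [0, 0, 0.03]],
])

```text
time: 17.35
tcp_pos: [0.5792, 0.052, 0.1371]
tcp_rot: [3.1, -0.015, 2.317]
contact_force: [0.1, 0.8, 0.3]
grip_width: 0.325
gripper_force: 59.1
```

>>> drive_tool([
  [[0, 0, 0], [0, 0, 0.035]],
  [[0, 0, 0], [0, 0, 0.035]],
  [[0, 0, 0], [0, 0, 0.035]],
  [[0, 0, 0], [0, 0, 0.035]],
  [[0, 0, 0], [0, 0, 0.035]],
  [[0, 0, 0], [0, 0, 0.035]],
])

```text
time: 17.95
tcp_pos: [0.5798, 0.0521, 0.1374]
tcp_rot: [3.117, -0.037, 1.656]
contact_force: [0.6, 1.1, 1.1]
grip_width: 0.323
gripper_force: 59.2
```

Run:
```python
from h import *
s=bot.read_state(); print(s["joint_pos"],s["tcp_rot"],s["contact_force"],s["torque"])
vision.grab_frame("scene"); print([mark("scene",q) for q in("foot_seat","rack","handle_mid","ear")])
```

```text
[-0.71386601  0.41452246  0.6978288   1.8919511  -0.37593102  0.93476098
  0.24946006] [ 3.11706519 -0.03749899  1.6564637 ] [0.63763009 1.13453081 1.1116455 ] [ 0.08765633 -0.39579893  0.12064945]
[[([0.5841, 0.0488, 0.1037], 0.66)], [([0.5789, 0.0507, 0.0131], 0.79)], [([0.5762, 0.0467, 0.155], 0.42), ([0.4143, 0.4266, -0.0011], 0.41)], [([0.5785, 0.0475, 0.0119], 0.74), ([0.4597, -0.3856, 0.0026], 0.73)]]
```

>>> drive_tool([
  [[0, 0, 0], [0, 0, 0.035]],
  [[0, 0, 0], [0, 0, 0.035]],
  [[0, 0, 0], [0, 0, 0.035]],
  [[0, 0, 0], [0, 0, 0.035]],
  [[0, 0, 0], [0, 0, 0.035]],
  [[0, 0, 0], [0, 0, 0.035]],
])

```text
time: 18.8
tcp_pos: [0.5802, 0.0518, 0.1376]
tcp_rot: [-3.139, -0.045, 0.998]
contact_force: [2.3, 0.5, 1.8]
grip_width: 0.324
gripper_force: 59.3
```

>>> drive_tool([
  [[0, 0, 0], [0, 0, 0.035]],
  [[0, 0, 0], [0, 0, 0.035]],
  [[0, 0, 0], [0, 0, 0.035]],
  [[0, 0, 0], [0, 0, 0.035]],
  [[0, 0, 0], [0, 0, 0.035]],
  [[0, 0, 0], [0, 0, 0.035]],
])

```text
time: 19.4
tcp_pos: [0.5805, 0.0513, 0.1378]
tcp_rot: [-3.112, -0.034, 0.337]
contact_force: [3.4, -0.5, 2.5]
grip_width: 0.335
gripper_force: 59.3
```

>>> drive_tool([
  [[0, 0, 0], [0, 0, 0.036]],
  [[0, 0, 0], [0, 0, 0.036]],
  [[0, 0, 0], [0, 0, 0.036]],
  [[0, 0, 0], [0, 0, 0.036]],
  [[0, 0, 0], [0, 0, 0.036]],
  [[0, 0, 0], [0, 0, 0.036]],
  [[0, 0, 0], [0, 0, 0.036]],
  [[0, 0, 0], [0, 0, 0]],
])

```text
time: 20.2
tcp_pos: [0.5804, 0.0505, 0.1382]
tcp_rot: [-3.098, -0.004, -0.453]
contact_force: [1.8, -1.2, 5.2]
grip_width: 0.328
gripper_force: 59.6
```

Run:
```python
from h import *
s=bot.read_state(); print(s["joint_pos"],s["tcp_rot"],s["contact_force"],s["torque"])
im,d=vision.grab_frame("scene"); cv2.imwrite("pics/s7.png",cv2.resize(im[190:310,300:420,::-1],None,fx=5,fy=5,interpolation=cv2.INTER_CUBIC)); print([mark("scene",q) for q in("foot_seat","rack","handle_mid","ear")])
```

```text
[-1.02427287  0.6398633   1.1688157   1.9019259  -0.72799135  1.06400707
 -1.57062476] [-3.09756327 -0.00365315 -0.45329721] [ 1.78968203 -1.17093508  5.19426052] [ 0.06455068 -0.56634431 -0.02522971]
[[([0.5845, 0.0514, 0.1059], 0.74)], [([0.5811, 0.0482, 0.0137], 0.76)], [], []]
```

View pics/s7.png

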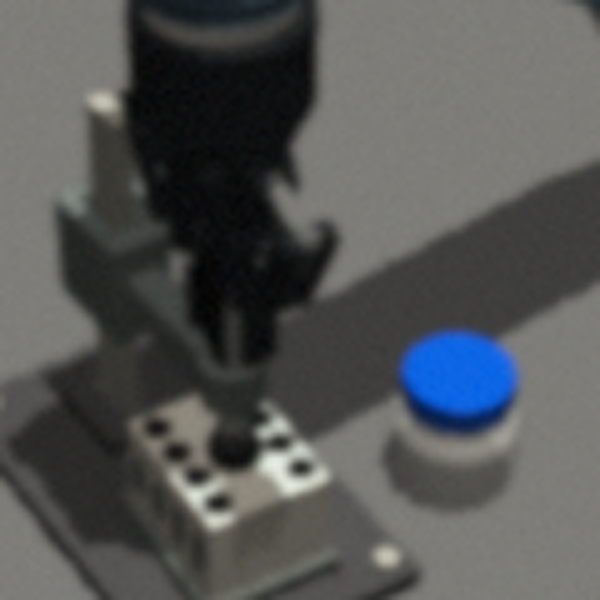

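The crop shows the foot still seated on an unmoved rack at (235,445), and the handle has gone through 180°. I let go and withdraw straight up.

>>> drive_tool([
  [[0, 0, 0], [0, 0, 0]],
  [[0, 0, 0], [0, 0, 0]],
  [[0, 0, 0], [0, 0, 0]],
  [[0, 0, 0], [0, 0, 0]],
  [[0, 0, 0], [0, 0, 0]],
], claw=0)

```text
time: 20.95
tcp_pos: [0.5781, 0.0518, 0.1363]
tcp_rot: [-3.099, 0.001, -0.451]
contact_force: [0.2, -0.2, -0.6]
grip_width: 0.997
gripper_force: 0.0
```

>>> drive_tool([
  [[0, 0, -0.02], [0, 0, 0]],
  [[0, 0, -0.05], [0, 0, 0]],
  [[0, 0, -0.08], [0, 0, 0]],
  [[0, 0, -0.08], [0, 0, 0]],
  [[0, 0, -0.08], [0, 0, 0]],
  [[0, 0, -0.04], [0, 0, 0]],
  [[0, 0, 0], [0, 0, 0]],
  [[0, 0, 0], [0, 0, 0]],
])

```text
time: 21.75
tcp_pos: [0.5755, 0.0466, 0.2758]
tcp_rot: [-3.098, 0.002, -0.451]
contact_force: [0.1, -1.0, -0.5]
grip_width: 1.001
gripper_force: 0.0
```

Run:
```python
from h import *
im,d=vision.grab_frame("scene"); cv2.imwrite("pics/s8.png",cv2.resize(im[190:310,300:420,::-1],None,fx=5,fy=5,interpolation=cv2.INTER_CUBIC)); print([mark("scene",q) for q in("foot_seat","rack","handle_mid","ear")])
s=bot.read_state(); print(s["time"],s["contact_force"])
```

```text
[[([0.5839, 0.049, 0.1046], 0.77), ([0.459, -0.3854, 0.0012], 0.49)], [([0.5789, 0.0499, 0.0088], 0.61)], [], [([0.5079, -0.0264, 0.1297], 0.76), ([0.4178, 0.424, -0.0017], 0.51)]]
22.0 [ 0.096783    0.48510355 -0.31221971]
```

View pics/s8.png

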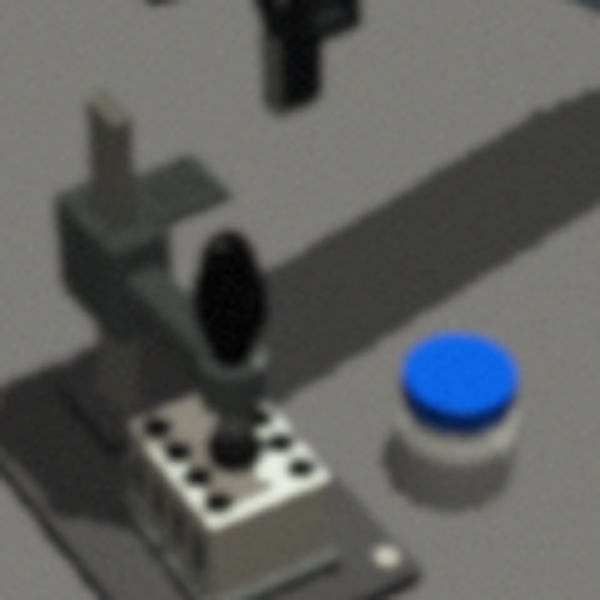

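The gripper is clear, the foot sits on the rack at (235,445), the jaw holds its place, and the rack and cup have not moved. I hand the job in.

```bash
python3 -c "
from cell import finish_job
print(finish_job())"
```

```text
the job is handed in; nothing more can be done
None
```

I bound the jaw at about 15 N on the ear, screwed the handle 180° clockwise and let go. In the last view the rack and the cup beside it had not moved. During the first press the gripper's linkage rested on the clamp bar's top, with at most about 31 N in all; I lifted off, turned the tool 90° and pressed again.

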